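Tip the packed tray up onto the platform scale

ROBOT

A 7-joint arm with a two-finger parallel gripper is mounted at the origin on the work surface. World frame = base frame: x ahead of the robot, y to its left, z up, the work surface at z = 0. Lengths are in m, angles in rad, forces in N, time in s.
With the tool pointing down it reaches from about 0.35 to 0.9 m from the base axis. Payload 8.1 kg.
Tool frame: the origin (TCP) lies at the very end of the fingers, on their centre line; the grasp point (between the pads) lies 19 mm behind it (grasp_offset is the distance from the TCP to the grasp point, in m); z points along the fingers, y is the line along which they close (so a half turn about z gives the same grasp; the last joint's range is limited). The gripper opens to 92 mm and grips with 3 to 60 N. Pads are 19 mm wide; open, the fingers measure 130 mm over their backs; the gripper's body (75 mm by 190 mm) begins 47 mm behind the grasp point.
Start: joints at [-1.211, 0.434, 0.025, 1.573, -0.012, 1.134, -0.075], TCP at [0.279, 0.559, 0.227] pointing down, gripper open.
Joint ranges: [-2.62, 2.62], [-0.44, 2.09], [-1.27, 1.32], [0.08, 2.57], [-1.32, 4.46], [0.12, 2], [-2.74, 2.74]. Speed limits (rad/s): [2.22, 2.22, 3.01, 3.01, 3.14, 3.14, 3.14].

INTERFACE

Orientations are given as a rotation vector (axis times angle).
In Python, from cell import observe, get_image, camera_params, sign_off, silhouettes, grasp_offset gives the robot as it stands. The module is installed in compiled form; this text tells all that it offers.
- The arm moves only by the tool jog_arm, never from a script. Its argument "motion" is a list that holds one entry, the list of rows, each a list of 7 numbers: the shift along the tool's x, y, z in m, then the turn, a rotation vector about the tool's x, y, z in rad, then the closure, from -1 (fully open) to 1 (shut), so that 0 is half open. In form: [[[dx, dy, dz, wx, wy, wz, hand], ...]]. A call has 1 to 10 rows; each row is the pose to reach, as a shift and turn from the pose commanded when the call began, along the tool's axes at that moment; what a row does not reach only later rows make up. A row lasts 1/12 s, in which the tool goes at most 41.7 mm and 7.16 degrees, less where a joint would pass 70% of its speed; a pose out of reach is approached as far as the arm can. A call with a gripper value outside its range is refused whole. The fingers move at their own pace and stop on an object; "force" is the grip in N (left out, the last holds). Time passes only in rows, so rows that repeat a pose let the fingers close. It gives the time, the measured TCP pose, the force, the opening and the grip force at its end, in the units of the state.
- observe(): the state, without advancing time (a new reading comes with each control period).
- get_image(name): name is "scene" or "top" or "wrist"; returns the picture (400x640x3 uint8, red, green, blue); there is no depth.
- camera_params(name): a dict with "vertical_fov" (degrees; the focal length in pixels is half the picture's height over the tangent of half this angle, whatever the lens; pixels are square), "cx", "cy" (the principal point, pixels), "dist_coeffs" ([k1, k2, p1, p2, k3] as OpenCV has them; the pictures are not rectified), "T" (4x4, takes a point from camera to world coordinates). Camera axes: x right, y down, z forward; pixel columns grow to the right and rows downward; lengths in m; the calibration is good to about 2 mm. A picture is of the moment at which its call begins: read the wrist's pose just before it. camera_params takes no time and is no camera call; for the wrist camera it gives the pose at the moment of the call.
- sign_off(): hands the job in; it is judged then, once.
Trained networks look in the newest picture that a camera, given by its name, has taken for a name from the list of things; names that differ only in an ending like _2 or _b are one class to them, and where a whole thing is asked for, a point or a joint stands for the part that bears it (a point fixed in the world has none). Each returns a list of dicts, best first, with "p" (0 to 1); they miss things now and then, are a little off and sometimes report something else, mostly with a low value. They report only what shows in the picture. A call takes as long as a camera call.
- silhouettes(query, camera): "mask" (400x640 bool, what is visible of it) and "pixel" ([column, row] in pixels, amid what is visible of it).
The state is a dict: "clock": time; "joints": joint angles; "dq": joint speeds; "joint_efforts": joint torques, N m; "position": TCP position; "ee_rot": TCP orientation; "force": force on the tool from outside, world axes, zero at the start; "ft_torque": the same for the moment, N m; "width": opening from 0.0 (shut) to 1.0 (fully open); "gripper_force": force on a finger pad.
Only numpy, scipy, OpenCV 4.12 (cv2) and the standard library are available. Lean on these libraries where they do the work, as an engineer would, in place of code of your own. Each camera call takes 0.05 s, during which the arm holds its last target. There are 200 camera calls.

TASK

Get the packed wooden tray with the steel bow handle onto the low weighing platform without carrying it. First raise only its handle end and rest that end up on the near edge of the platform, with the tail end still on the table, and let go; then push the tray from behind its tail end until it lies flat, roughly in the middle of the platform and roughly square to it.

Things in the scene. Friction and masses are not known exactly. Their poses are not given: they have to be found in the camera images.
- tray: Packed wooden tray, 170 (x) x 120 (y) x 60 mm high, 0.5-0.85 kg, balanced near its middle. Steel bow handle over its leading (+x) end, the one facing the platform: round bar along y, 12 mm thick, 90 long, axis 81 mm ahead of and 100 mm above the origin; contents stay below the rim. Tail (-x) wall plain. Origin: centre of underside, z up. Loose. (A second, empty tray has no handle.)
- scale: Low platform scale, fixed: flat dark steel platform 280 (x) x 240 mm (y), top 16 mm above the table, upright sides. Origin: its centre at table height; x points away from the tray, so the near edge (the step) is at x = -140 mm; the tray starts 20 to 60 mm short of it. A display pod 160 x 70 mm, 70 mm high, stands beside it, centred at y = -190 mm.
- lead_edge (a point): Middle of the lower edge of the tray's handle end: 85 mm ahead (+x) of the tray's origin, at its underside. Same axes as the tray.
- tail_edge (a point): Middle of the lower edge of the tray's tail end: 85 mm behind (-x) the tray's origin, at its underside. Same axes as the tray.

How it is judged:
On the way, in this order (a step that is already met when the one before it is completed fails the run):
1. the tray's handle end rests over the platform's near edge (at least 15 mm past it) with its tail end still on the table, and the gripper has let go of it (x of lead_edge in the frame of scale above -0.125 m and height (world z) of lead_edge above 0.013 m and height (world z) of tail_edge below 0.008 m and contact force between the fingers and tray below 0.1 N), for 0.3 s.
2. the gripper pushes on the tray from behind its tail end (x of the grasp point in the frame of tray below -0.06 m and contact force between any of the fingers, the arm and tray above 0.4 N), for 0.1 s.
At the end, for the whole second after the job is handed in: The tray stands flat and at rest on the platform, its centre within 30 mm of the platform's centre and its sides within 15 degrees of the platform's (horizontal distance between tray and scale below 0.03 m and height (world z) of tray between 0.012 and 0.021 m and angle between tray's own z axis and vertical below 0.06 rad and angle between the x axis of tray and the x axis of scale, either way round below 0.26 rad and linear speed of tray below 0.02 m/s); the robot touches nothing.
It fails at once if the tray is carried: its tail end is lifted more than 40 mm above the table (height (world z) of tail_edge above 0.04 m).
It fails at once if the tray is tipped by more than 35 degrees (angle between tray's own z axis and vertical above 0.61 rad).
It also fails if it takes over 58 s, if anything falls off the work surface, if the arm or the gripper's body presses on something with over 40 N, if the wrist force passes 120 N, or if a joint passes its speed limit or range.

## Working session

There is one attempt and no reset: what is moved stays moved. The work goes in short steps, Python scripts to look and compute and a tool call to move; the robot and the scene stay as the last step left them, time stands still between calls to the robot, and variables do not carry over. Pictures are saved under pics/ and viewed, at most 10 in all, crops included, and the job is handed in when it is done.

Besides the shell and the picture viewer there is one more tool, called after ">>>" by a JSON object that holds its "op" and its "data", one argument or row to a line. jog_arm: Moves the arm, as the interface text tells. Its arguments: {"type":"object","properties":{"motion":{"type":"array"},"force":{"type":"number"}},"required":["motion"]}

```bash
mkdir -p pics; cat > h.py <<'E'
import numpy as np,cv2
from cell import *
from scipy.spatial.transform import Rotation as R
def K(p):
    f=200/np.tan(np.radians(p["vertical_fov"])/2); return np.array([[f,0,p["cx"]],[0,f,p["cy"]],[0,0,1.]])
def back(name,px,z):
    p=camera_params(name); T=np.array(p["T"])
    u=cv2.undistortPoints(np.array(px,float).reshape(-1,1,2),K(p),np.array(p["dist_coeffs"],float)).reshape(-1,2)
    d=np.c_[u,np.ones(len(u))]@T[:3,:3].T; o=T[:3,3]
    return o+d*((z-o[2])/d[:,2])[:,None]
def proj(name,P):
    p=camera_params(name); T=np.linalg.inv(np.array(p["T"]))
    return cv2.projectPoints(np.array(P,float),cv2.Rodrigues(T[:3,:3])[0],T[:3,3],K(p),np.array(p["dist_coeffs"],float))[0].reshape(-1,2)
def save(name,fn):
    im=get_image(name); cv2.imwrite("pics/"+fn,im[:,:,::-1]); return im
E
python3 - <<'E'
from h import *
s=observe(); print(s, grasp_offset)
a=save("top","top1.png"); 
for q in["tray","scale","lead_edge"]:
    for r in silhouettes(q,"top")[:3]:
        m=r["mask"].astype(np.uint8); c=max(cv2.findContours(m,0,2)[0],key=cv2.contourArea)
        print(q,r["p"],r["pixel"],m.sum(),cv2.boxPoints(cv2.minAreaRect(c)).round().tolist())
b=save("scene","scene1.png")
cv2.imwrite("pics/both.png",np.vstack([a,b])[:,:,::-1][::1])
for n in("top","scene"):
    p=camera_params(n);print(n,np.array(p["T"]).round(3).tolist(),p["vertical_fov"])
E
```

```text
{'clock': 0.0, 'joints': array([-1.21059937,  0.43521727,  0.02495237,  1.57409546, -0.01161672,
        1.13401886, -0.07507396]), 'dq': array([-0.00149521,  0.00089607, -0.00029117, -0.00077016, -0.00133534,
        0.0013839 , -0.00101264]), 'joint_efforts': array([ 3.31222418e-04, -6.67856669e+01,  9.85029079e-01, -3.14448380e+01,
       -6.05625054e-02,  4.32571897e-02,  1.25582342e-04]), 'position': array([0.27883662, 0.55877075, 0.22594892]), 'ee_rot': array([-7.20481783e-01, -3.05760541e+00,  2.47332910e-03]), 'force': array([ 0.70605547, -0.06825156, -0.09774095]), 'ft_torque': array([-0.00485343,  0.04763174, -0.01465948]), 'gripper_force': 0.0, 'width': 0.9997936323535808} 0.0188
tray 0.87 [383.8, 209.1] 6567 [[337.0, 240.0], [339.0, 172.0], [437.0, 174.0], [435.0, 242.0]]
scale 0.72 [241.0, 200.9] 20895 [[164.0, 101.0], [311.0, 92.0], [322.0, 269.0], [175.0, 278.0]]
lead_edge 0.89 [385.9, 206.9] 6567 [[337.0, 240.0], [339.0, 172.0], [437.0, 174.0], [435.0, 242.0]]
top [[-0.022, -0.989, 0.146, 0.485], [-0.999, 0.027, 0.033, -0.037], [-0.037, -0.145, -0.989, 0.712], [0.0, 0.0, 0.0, 1.0]] 57.289619441161804
scene [[-0.333, 0.707, -0.624, 1.101], [0.943, 0.26, -0.209, 0.15], [0.014, -0.658, -0.753, 0.667], [0.0, 0.0, 0.0, 1.0]] 44.6049499700368
```

View pics/top1.png

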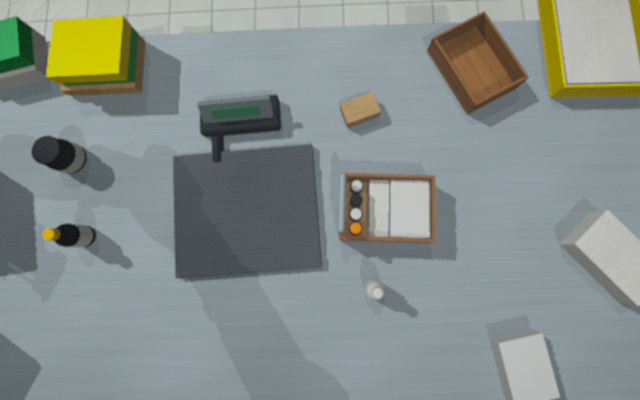

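View pics/scene1.png

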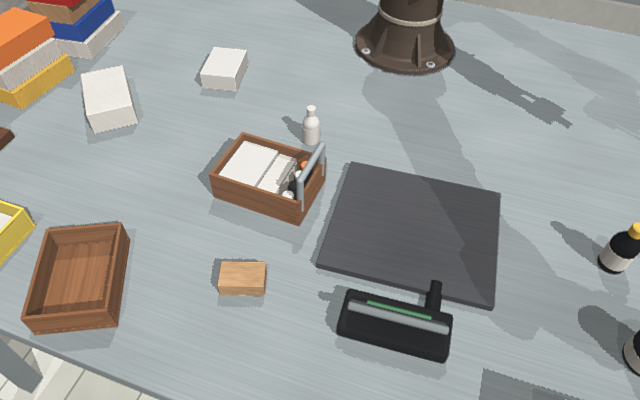

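The top view shows the tray with its handle at the left end, rim corners near (345,174), (435,175), (434,242) and (340,240). The platform is to its left, with corners near (175,156), (312,145), (321,267) and (177,277). A bottle stands at (375,290), a block at (360,109), and the pod at (240,115).

```bash
python3 - <<'E'
from h import *
P=back("top",[(175,156),(312,145),(321,267),(177,277)],0.016);print(P.round(3).tolist())
Q=back("top",[(345,174),(435,175),(434,242),(340,241)],0.06);print(Q.round(3).tolist())
from scipy.optimize import minimize
def fit(X,L):
    L=np.array(L); a=X[:,:2]-X[:,:2].mean(0); b=L-L.mean(0)
    th=np.arctan2((b[:,0]*a[:,1]-b[:,1]*a[:,0]).sum(),(a*b).sum()); c,s=np.cos(th),np.sin(th); M=np.array([[c,-s],[s,c]])
    t=X[:,:2].mean(0)-M@L.mean(0); return t,th,X[:,:2]-(L@M.T+t),M
# order: far-left, near-left?, local x ~ +y world(left), local y ~ -x world (down)
s=fit(P,[(.14,-.12),(-.14,-.12),(-.14,.12),(.14,.12)])
t=fit(Q,[(.085,-.06),(-.085,-.06),(-.085,.06),(.085,.06)])
for f in(s,t): print(f[0].round(4),f[1],np.degrees(f[1]),(f[2]*1000).round(1).tolist())
h=t[0]+t[3]@[.081,0]; print("handle",h, "tray in scale", s[3].T@(t[0]-s[0]))
print("handle px scene",proj("scene",[[*(t[0]+t[3]@[.081,y]),.10] for y in(-.045,0,.045)]).round(1).tolist(), "top",proj("top",[[*(t[0]+t[3]@[.081,y]),.10] for y in(-.045,0,.045)]).round(1).tolist())
print("tray base corners scene",proj("scene",[[*(t[0]+t[3]@c),.06] for c in[(.085,-.06),(-.085,-.06),(-.085,.06),(.085,.06)]]).round().tolist())
print("platform scene",proj("scene",[[*(s[0]+s[3]@c),.016] for c in[(.14,-.12),(-.14,-.12),(-.14,.12),(.14,.12)]]).round().tolist())
print("bottle",back("top",[(377,292)],0.03),"tool axes",R.from_rotvec(observe()["ee_rot"]).as_matrix().round(3).tolist())
E
```

```text
[[0.676, 0.284, 0.016], [0.689, 0.01, 0.016], [0.454, -0.003, 0.016], [0.44, 0.271, 0.016]]
[[0.62, -0.052, 0.06], [0.614, -0.214, 0.06], [0.494, -0.204, 0.06], [0.5, -0.04, 0.06]]
[0.5647 0.1406] 1.6226043287097756 92.96837985472825 [[-1.1, -2.5], [-2.3, 3.0], [1.4, 2.4], [2.0, -2.9]]
[ 0.5572 -0.1274] 1.5155392315379241 86.83400165362312 [[-1.4, -6.1], [1.5, 1.9], [1.8, 4.7], [-1.9, -0.4]]
handle [ 0.56165634 -0.04656997] tray in scale [-0.26729342  0.02137447]
handle px scene [[298.8, 178.7], [309.9, 160.5], [320.3, 143.4]] top [[343.9, 177.2], [343.2, 203.5], [342.4, 230.3]]
tray base corners scene [[298.0, 202.0], [208.0, 173.0], [241.0, 130.0], [325.0, 155.0]]
platform scene [[492.0, 306.0], [313.0, 260.0], [350.0, 159.0], [500.0, 192.0]]
bottle [[ 0.40753418 -0.1041736   0.03      ]] tool axes [[-0.895, 0.447, -0.0], [0.447, 0.895, -0.001], [-0.0, -0.001, -1.0]]
```

>>> {"op": "jog_arm", "data": {
  "motion": [
    [[-0.03,-0.024,0,0,0,-0.04,-1],[-0.06,-0.048,0,0,0,-0.08,-1],[-0.09,-0.072,0,0,0,-0.12,-1],[-0.12,-0.096,0,0,0,-0.16,-1],[-0.15,-0.12,0,0,0,-0.2,-1],[-0.18,-0.143,0,0,0,-0.24,-1],[-0.21,-0.167,0,0,0,-0.28,-1],[-0.24,-0.19,0,0,0,-0.32,-1],[-0.27,-0.214,0,0,0,-0.36,-1],[-0.3,-0.238,0,0,0,-0.408,-1]]
  ],
  "force": 20
}}

```text
clock: 1.08
position: [0.4417, 0.2106, 0.2269]
ee_rot: [0.083, 3.14, 0.001]
force: [0.9, 1.1, 0.1]
width: 0.999
gripper_force: 0.0
```

>>> {"op": "jog_arm", "data": {
  "motion": [
    [[-0.017,-0.032,0,0,0,0,-1],[-0.034,-0.064,0.005,0,0,0,-1],[-0.051,-0.096,0.01,0,0,0,-1],[-0.068,-0.128,0.015,0,0,0,-1],[-0.085,-0.16,0.02,0,0,0,-1],[-0.102,-0.192,0.025,0,0,0,-1],[-0.119,-0.223,0.03,0,0,0,-1],[-0.133,-0.25,0.03,0,0,0,-1],[-0.133,-0.25,0.03,0,0,0,-1],[-0.133,-0.25,0.03,0,0,0,-1]]
  ]
}}

```text
clock: 1.92
position: [0.5605, -0.0468, 0.1964]
ee_rot: [-0.092, -3.14, 0.001]
force: [-0.3, 1.2, 0.5]
width: 1.002
gripper_force: 0.0
```

```bash
python3 - <<'E'
from h import *
save("wrist","w1.png")
s=observe();print(s["position"],s["joints"].round(2))
t=np.array([.5572,-.1274]);th=1.5155;c,q=np.cos(th),np.sin(th);M=np.array([[c,-q],[q,c]])
print(proj("wrist",[[*(t+M@[.081,y]),.10] for y in(-.045,0,.045)]).round(1).tolist(),proj("wrist",[[*(t+M@np.array(k)),.06] for k in[(.085,-.06),(-.085,-.06),(-.085,.06),(.085,.06)]]).round().tolist())
E
```

```text
[ 0.56016561 -0.0447787   0.19647468] [-0.19  0.36  0.23  1.78 -0.1   1.01  1.6 ]
[[319.3, 261.1], [319.2, 211.0], [319.1, 156.5]] [[324.0, 259.0], [155.0, 259.0], [138.0, 137.0], [324.0, 136.0]]
```

View pics/w1.png

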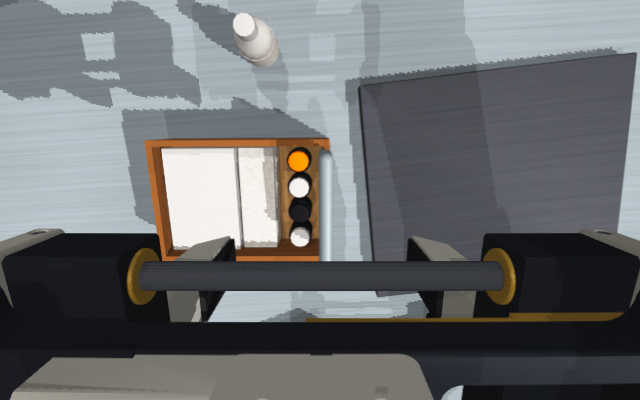

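The wrist view shows the handle bar at column ~326, about 6 mm further toward the platform than estimated. The rim is at columns 150–330 and the platform's near edge runs from (360,88) to (377,296). I'll correct for this and go down.

>>> {"op": "jog_arm", "data": {
  "motion": [
    [[0,0.005,0.02,0,0,0,-1],[0,0.005,0.04,0,0,0,-1],[0,0.005,0.06,0,0,0,-1],[0,0.005,0.08,0,0,0,-1],[0,0.005,0.1,0,0,0,-1],[0,0.005,0.113,0,0,0,-1],[0,0.005,0.113,0,0,0,0],[0,0.005,0.113,0,0,0,1],[0,0.005,0.113,0,0,0,1],[0,0.005,0.113,0,0,0,1]]
  ],
  "force": 20
}}

```text
clock: 2.8
position: [0.5613, -0.039, 0.085]
ee_rot: [0.085, 3.139, 0.001]
force: [-0.5, 0.1, 0.5]
width: 0.759
gripper_force: 0.0
```

>>> {"op": "jog_arm", "data": {
  "motion": [
    [[0,0,0,0,0,0,1],[0,0,0,0,0,0,1],[0,0,0,0,0,0,1],[0,0,0,0,0,0,1],[0,0,0,0,0,0,1],[0,0,0,0,0,0,1]]
  ]
}}

```text
clock: 3.3
position: [0.5606, -0.0396, 0.0838]
ee_rot: [0.086, 3.14, 0.0]
force: [0.2, 0.2, -0.8]
width: 0.326
gripper_force: 0.0
```

>>> {"op": "jog_arm", "data": {
  "motion": [
    [[0,0,0,0,0,0,1],[0,0,0,0,0,0,1],[0,0,0,0,0,0,1],[0,0,0,0,0,0,1],[0,0,0,0,0,0,1],[0,0,0,0,0,0,1]]
  ]
}}

```text
clock: 3.8
position: [0.5605, -0.0402, 0.0837]
ee_rot: [-0.087, -3.14, 0.001]
force: [-0.4, -3.7, -0.1]
width: 0.125
gripper_force: 20.0
```

```bash
python3 - <<'E'
from h import *
s=observe();print(s["position"],s["width"],s["gripper_force"],s["clock"])
save("wrist","w2.png")
E
```

```text
[ 0.56053783 -0.04015025  0.08371315] 0.1250831973701745 19.99986469745636 3.8
```

View pics/w2.png

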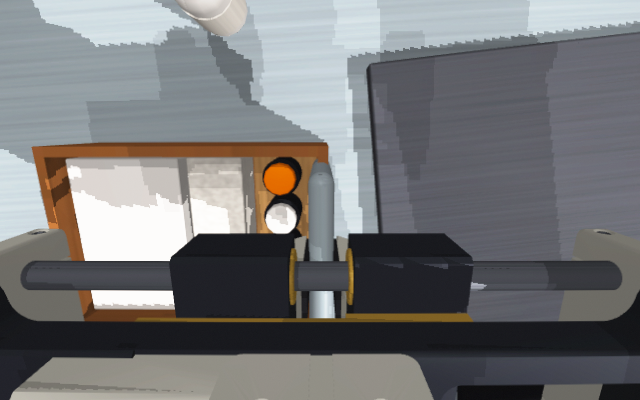

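Gripped: the opening matches the 12 mm bar. Next I'll raise the handle end along its arc.

>>> {"op": "jog_arm", "data": {
  "motion": [
    [[0,-0.002,-0.004,0,0,0,1],[0,-0.005,-0.008,0,0,0,1],[0,-0.008,-0.012,0,0,0,1],[0,-0.011,-0.016,0,0,0,1],[0,-0.014,-0.02,0,0,0,1],[0,-0.017,-0.024,0,0,0,1],[0,-0.02,-0.028,0,0,0,1],[0,-0.02,-0.028,0,0,0,1]]
  ]
}}

```text
clock: 4.52
position: [0.56, -0.0604, 0.1128]
ee_rot: [0.088, 3.139, -0.0]
force: [0.4, 3.4, -2.4]
width: 0.123
gripper_force: 20.0
```

>>> {"op": "jog_arm", "data": {
  "motion": [
    [[0,0.008,0,0,0,0,1],[0,0.017,0,0,0,0,1],[0,0.026,0,0,0,0,1],[0,0.035,0,0,0,0,1],[0,0.044,0,0,0,0,1],[0,0.053,0,0,0,0,1],[0,0.062,0,0,0,0,1],[0,0.072,0,0,0,0,1],[0,0.084,0,0,0,0,1],[0,0.084,0,0,0,0,1]]
  ]
}}

```text
clock: 5.35
position: [0.5643, 0.0284, 0.1118]
ee_rot: [0.081, 3.14, 0.003]
force: [-0.4, 3.2, -1.7]
width: 0.122
gripper_force: 20.0
```

```bash
python3 - <<'E'
from h import *
s=observe();print(s["position"],s["width"],s["gripper_force"],s["force"],s["clock"])
a=save("scene","s2.png");cv2.imwrite("pics/s2c.png",cv2.resize(a[80:320,160:520,::-1],None,fx=2,fy=2))
E
```

```text
[0.56432786 0.0283729  0.11176287] 0.12177835171398076 20.005278289318085 [-0.4161932   3.19484646 -1.73386593] 5.35
```

View pics/s2c.png

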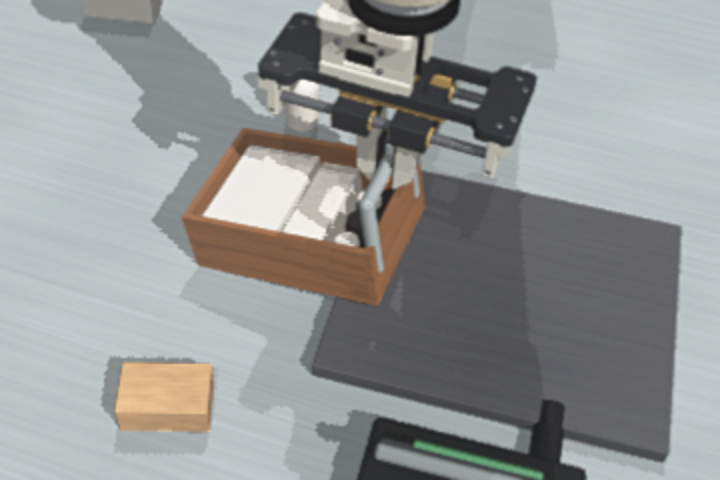

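The handle end is now over the platform, with its lower front corner about 40 mm past the near edge and the tail on the table. I'll lower it and let go.

>>> {"op": "jog_arm", "data": {
  "motion": [
    [[0,0.002,0.003,0,0,0,1],[0,0.004,0.006,0,0,0,1],[0,0.005,0.009,0,0,0,1],[0,0.006,0.011,0,0,0,1],[0,0.006,0.011,0,0,0,1],[0,0.006,0.011,0,0,0,-1],[0,0.006,0.011,0,0,0,-1],[0,0.006,0.011,0,0,0,-1],[0,0.006,0.011,0,0,0,-1],[0,0.006,0.011,0,0,0,-1]]
  ]
}}

```text
clock: 6.23
position: [0.5642, 0.0299, 0.1005]
ee_rot: [-0.087, -3.14, 0.001]
force: [-0.4, 0.6, 0.0]
width: 0.436
gripper_force: 0.0
```

>>> {"op": "jog_arm", "data": {
  "motion": [
    [[0,0,0,0,0,0,-1],[0,0,0,0,0,0,-1],[0,0,0,0,0,0,-1],[0,0,-0.02,0,0,0,-1],[0,0,-0.04,0,0,0,-1],[0,0,-0.07,0,0,0,-1],[0,0,-0.1,0,0,0,-1],[0,0,-0.12,0,0,0,-1],[0,0,-0.12,0,0,0,-1]]
  ]
}}

```text
clock: 6.98
position: [0.5668, 0.0304, 0.2253]
ee_rot: [0.086, 3.133, 0.002]
force: [1.0, -0.7, -0.0]
width: 0.998
gripper_force: 0.0
```

```bash
python3 - <<'E'
from h import *
s=observe();print(s["position"],s["joints"].round(2),s["clock"])
a=save("top","t3.png");cv2.imwrite("pics/t3c.png",a[:,:,::-1])
print([(r["p"],r["pixel"]) for r in silhouettes("tray","top")[:2]])
E
```

```text
[0.56682435 0.03038816 0.22529658] [-0.32  0.34  0.23  1.74 -0.09  1.07  1.45] 6.9833
[]
```

View pics/t3c.png

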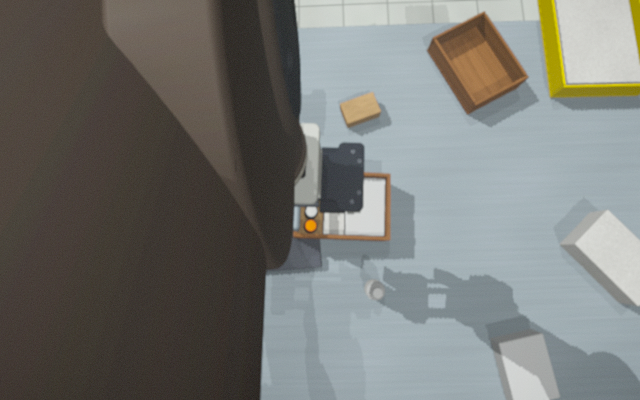

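The top view shows the tray's tail rim at column ~389, rows 174–240, so the tail is at y ≈ -0.12. The handle end is on the platform and the area behind the tail is clear. Next I'll move behind the tail, turning the tool by 90° on the way.

>>> {"op": "jog_arm", "data": {
  "motion": [
    [[0,-0.02,0,0,0,0.12,0],[0,-0.041,0,0,0,0.24,0],[0,-0.062,0,0,0,0.36,0],[0,-0.083,0,0,0,0.48,0],[0,-0.104,0,0,0,0.6,0],[0,-0.125,0,0,0,0.72,0],[0,-0.146,0,0,0,0.84,0],[0,-0.167,0,0,0,0.96,0],[0,-0.188,0,0,0,1.08,0],[0.002,-0.205,0,0,0,1.2,0]]
  ]
}}

```text
clock: 7.92
position: [0.5503, -0.1758, 0.2193]
ee_rot: [-1.852, -2.536, 0.003]
force: [0.1, -1.0, -0.6]
width: 0.5
gripper_force: 0.0
```

>>> {"op": "jog_arm", "data": {
  "motion": [
    [[0,0,0,0,0,0.12,0],[0,0,0,0,0,0.24,0],[0,0,0,0,0,0.37,0],[0,0,0.02,0,0,0.37,0],[0,0,0.04,0,0,0.37,0],[0,0,0.06,0,0,0.37,0],[0,0,0.08,0,0,0.37,0],[0,0,0.08,0,0,0.37,0]]
  ]
}}

```text
clock: 8.58
position: [0.5481, -0.173, 0.136]
ee_rot: [-2.276, -2.156, 0.008]
force: [-0.5, 0.4, -0.9]
width: 0.499
gripper_force: 0.0
```

```bash
python3 - <<'E'
from h import *
s=observe();print(s["position"],s["joints"].round(2),s["clock"],s["width"],R.from_rotvec(s["ee_rot"]).as_matrix().round(3).tolist())
a=save("top","t4.png");b=save("wrist","w4.png")
cv2.imwrite("pics/v4.png",np.hstack([cv2.resize(x,(400,250)) for x in (a,b)])[:,:,::-1])
E
```

```text
[ 0.54806599 -0.17303919  0.13599319] [-0.21  0.5   0.6   1.84 -0.34  0.92  0.49] 8.5833 0.49867536136201907 [[0.054, 0.999, -0.008], [0.999, -0.054, 0.001], [0.001, -0.008, -1.0]]
```

View pics/v4.png

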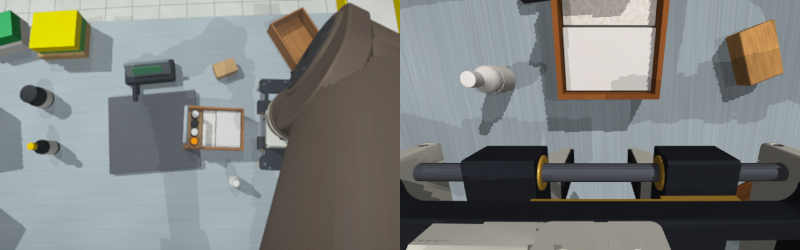

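```bash
python3 - <<'E'
from h import *
get_image("top"); r=silhouettes("tray","top")[0];m=r["mask"].astype(np.uint8);c=max(cv2.findContours(m,0,2)[0],key=cv2.contourArea)
bx=cv2.boxPoints(cv2.minAreaRect(c));print(r["p"],bx.round().tolist())
print(back("top",bx,.067).round(3).tolist())
print("wrist tail",back("wrist",[(248,155),(419,155)],.06).round(3).tolist())
E
```

```text
0.9 [[291.0, 237.0], [294.0, 168.0], [393.0, 172.0], [390.0, 241.0]]
[[0.509, 0.046, 0.067], [0.633, 0.039, 0.067], [0.621, -0.137, 0.067], [0.498, -0.126, 0.067]]
wrist tail [[0.5, -0.126, 0.06], [0.629, -0.132, 0.06]]
```

>>> {"op": "jog_arm", "data": {
  "motion": [
    [[0,0.004,0.02,0,0,-0.03,0],[0,0.008,0.04,0,0,-0.06,0],[0,0.012,0.06,0,0,-0.1,0],[0,0.013,0.08,0,0,-0.1,0],[0,0.013,0.095,0,0,-0.1,0],[0,0.013,0.103,0,0,-0.1,0],[0,0.013,0.103,0,0,-0.1,0],[0,0.013,0.103,0,0,-0.1,0]]
  ]
}}

```text
clock: 9.45
position: [0.5647, -0.1752, 0.0386]
ee_rot: [2.169, 2.271, 0.001]
force: [0.4, 0.0, 1.2]
width: 0.503
gripper_force: 0.0
```

>>> {"op": "jog_arm", "data": {
  "motion": [
    [[0.01,0.001,0,0,0,0,0],[0.02,0.002,0,0,0,0,0],[0.03,0.003,0,0,0,0,0],[0.037,0.003,0,0,0,0,0],[0.044,0.004,0,0,0,0,0],[0.051,0.005,0,0,0,0,0],[0.058,0.005,0,0,0,0,0],[0.065,0.006,0,0,0,0,0],[0.072,0.006,0,0,0,0,0],[0.08,0.007,0,0,0,0,0]]
  ]
}}

```text
clock: 10.28
position: [0.5675, -0.0962, 0.0383]
ee_rot: [2.17, 2.269, -0.002]
force: [0.9, -8.1, 4.4]
width: 0.502
gripper_force: 4.3
```

>>> {"op": "jog_arm", "data": {
  "motion": [
    [[0.008,0,0,0,0,0,0],[0.016,0.001,0,0,0,0,0],[0.024,0.001,0,0,0,0,0],[0.032,0.002,0,0,0,0,0],[0.04,0.002,0,0,0,0,0],[0.048,0.003,0,0,0,0,0],[0.056,0.003,0,0,0,0,0],[0.064,0.004,0,0,0,0,0],[0.072,0.004,0,0,0,0,0],[0.08,0.005,0,0,0,0,0]]
  ]
}}

```text
clock: 11.12
position: [0.5685, -0.0144, 0.0379]
ee_rot: [2.17, 2.272, -0.001]
force: [-0.7, -5.2, 3.7]
width: 0.498
gripper_force: 2.9
```

>>> {"op": "jog_arm", "data": {
  "motion": [
    [[0.007,0,0,0,0,0,0],[0.014,0.001,0,0,0,0,0],[0.021,0.001,0,0,0,0,0],[0.028,0.002,0,0,0,0,0],[0.035,0.002,0,0,0,0,0],[0.042,0.003,0,0,0,0,0],[0.046,0.003,0,0,0,0,0],[0.046,0.003,0,0,0,0,0]]
  ]
}}

```text
clock: 11.78
position: [0.5693, 0.0332, 0.0376]
ee_rot: [-2.167, -2.273, -0.0]
force: [-0.0, -0.4, -0.2]
width: 0.501
gripper_force: 0.0
```

```bash
python3 - <<'E'
from h import *
s=observe();print(s["position"],s["clock"],s["force"])
a=save("top","t5.png");b=save("scene","s5.png")
cv2.imwrite("pics/v5.png",np.hstack([a[60:300,100:500],b[80:320,200:600]])[:,:,::-1])
E
```

```text
[0.56927529 0.03320992 0.03758056] 11.7833 [-0.01383417 -0.42423369 -0.22058425]
```

View pics/v5.png

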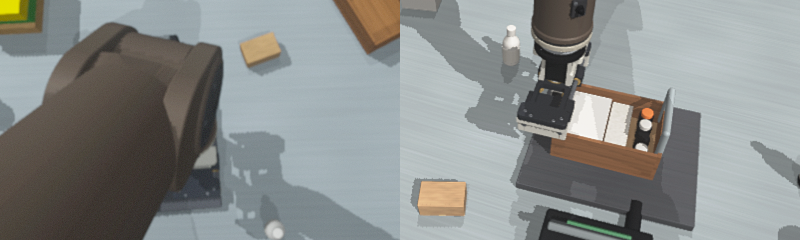

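The tray lies flat on the platform, and the gripper is still behind its tail. I'll back off so I can measure its position with the view clear.

>>> {"op": "jog_arm", "data": {
  "motion": [
    [[-0.02,0,0,0,0,0,0],[-0.05,0,0,0,0,0,0],[-0.08,0,0,0,0,0,0],[-0.11,0,0,0,0,0,0],[-0.14,0,0,0,0,0,0],[-0.17,0,0,0,0,0,0],[-0.2,0,0,0,0,0,0],[-0.2,0,0,0,0,0,0]]
  ]
}}

```text
clock: 12.55
position: [0.5779, -0.1761, 0.0383]
ee_rot: [2.176, 2.261, -0.004]
force: [0.4, -1.7, -0.2]
width: 0.497
gripper_force: 0.0
```

```bash
python3 - <<'E'
from h import *
s=observe();print(s["position"],s["clock"])
a=save("top","t6.png");cv2.imwrite("pics/v6.png",cv2.resize(a[90:310,130:410,::-1],None,fx=2.5,fy=2.5))
for q in("tray","scale"):
    r=silhouettes(q,"top")[0];m=r["mask"].astype(np.uint8);c=max(cv2.findContours(m,0,2)[0],key=cv2.contourArea)
    bx=cv2.boxPoints(cv2.minAreaRect(c));w=back("top",bx,.076 if q=="tray" else .016);print(q,r["p"],bx.round().tolist(),w.round(3).tolist(),w.mean(0))
E
```

```text
[ 0.57794647 -0.1760968   0.03828385] 12.55
tray 0.8 [[182.0, 179.0], [294.0, 171.0], [299.0, 240.0], [187.0, 249.0]] [[0.617, 0.242, 0.076], [0.626, 0.038, 0.076], [0.502, 0.031, 0.076], [0.492, 0.229, 0.076]] [0.5591808  0.13486418 0.076     ]
scale 0.75 [[162.0, 102.0], [310.0, 91.0], [323.0, 268.0], [175.0, 278.0]] [[0.792, 0.316, 0.016], [0.803, 0.013, 0.016], [0.453, -0.006, 0.016], [0.437, 0.275, 0.016]] [0.6209209  0.14957696 0.016     ]
```

View pics/v6.png

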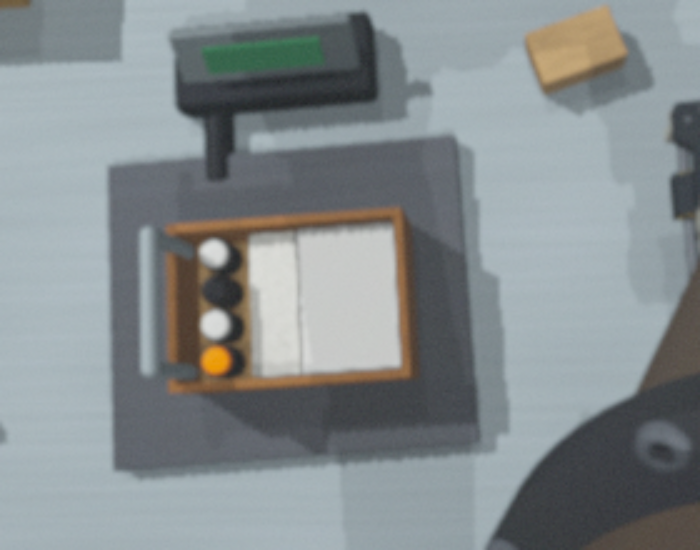

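The tray sits squarely on the platform, with rim corners in the crop near (167,225), (402,209), (411,378) and (170,392). I'll work out its offset from the platform centre.

```bash
python3 - <<'E'
from h import *
f=lambda p:np.array(p)/2.5+[130,90]
w=back("top",f([(167,225),(402,209),(411,378),(170,392)]),.076)
p=back("top",f([(109,167),(456,136),(480,442),(115,470)]),.016)
print(w.round(3).tolist(),w.mean(0),p.round(3).tolist(),p.mean(0))
E
```

```text
[[0.614, 0.214, 0.076], [0.621, 0.045, 0.076], [0.501, 0.039, 0.076], [0.495, 0.209, 0.076]] [0.55761481 0.12672417 0.076     ] [[0.675, 0.287, 0.016], [0.691, 0.009, 0.016], [0.454, -0.005, 0.016], [0.438, 0.273, 0.016]] [0.56422146 0.14109438 0.016     ]
```

```bash
python3 -c "
from cell import *
print(sign_off())"
```

```text
the job is handed in; nothing more can be done
None
```

The tray lies flat on the platform, about 16 mm from its centre and within a few degrees of square, and I handed the job in at about 12.6 s with the arm clear; the hand-in gave no verdict.

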